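Squeeze a glue-up with the cam clamp

TASK

Three wooden strips lie on the gluing jig, ready to be pressed edge to edge. First fold the hinged plywood leaf fully down flat over them so that they cannot buckle, then swing the red cam lever clockwise to its point of highest lift, right over the red stripe on the grey board and not past it, so that the green block squeezes the strips tight against the fence. The lever springs back if let go: finish while still holding it there, and leave the other things on the bench alone.

Things in the scene. Friction and masses are not known exactly. Their poses are not given: they have to be found in the camera images.
- jig: gluing jig: grey-faced board 290 x 320 x 18 mm fixed to the bench, place and yaw vary. Origin at bench height under the middle of the bed; the board spans x -150 to 140, y -200 to 120 mm. x towards the hinge (away from the robot), y from the cam towards the fence, z up. On the board, along y: cam, loose pressing block, three strips, sprung fence.
- leaf (a joint): fold angle of the leaf, a 10 mm plywood panel with a window, 170 mm from hinge to blue free edge, 120 mm wide. 0 = flat over the strips (stop; top face then 48 mm over the bench); grows as raised; starts at 0.8 to 1.3, leaning over the strips towards the robot. Stiff hinge (0.3 N m friction): stays where left, 2 to 4 N at the free bar moves it. Push it down on its outer (upper) face.
- leaf_hinge (a point): middle of the leaf's hinge axis, which runs along the jig's y; at 110, 0, 43 mm in the jig's frame. The leaf extends from it towards the jig's -x when flat.
- leaf_edge (a point): middle of the solid bar at the free end of the leaf (35 mm wide from window to free edge, 120 mm long), on its outer (upper) face: 152.5 mm from the hinge axis along the leaf and 5 mm above its mid-plane.
- cam (a joint): cam lever angle about its upright axis, clockwise from above: 0 = rest, its start (lever to jig -y); 1.6 = highest lift (lever to jig -x, over the red stripe); stop at 2.1, where lift is less. Springs back if let go: 1 N at the knob at 0, up to 11 N near the peak. Lift 20 mm x (cos(angle - 1.6) - cos 1.6), 21 mm at the peak: 15 mm closes the gaps, then about 6 N squeeze at the peak.
- cam_pivot (a point): the cam's upright axis, at 0, -132 mm in the jig's frame, 46 mm above the bench. The cam is a dark wooden disc 64 mm across, 20 mm off-centre.
- lever: the cam and its lever. Red arm (20 mm wide, 10 mm thick, underside 46 mm above the bench) with an upright round black knob, 22 mm across, from 56 to 101 mm above the bench, its axis 100 mm from the cam's axis. Origin: on the cam's upright axis, 20 mm above the bench (its axes are those of the jig when cam is 0).
- knob (a point): point on the knob's axis, 78 mm above the bench, 23 mm below its top: a good height for the middle of a grip from above. It travels with the lever on a circle of radius 100 mm about the cam's axis.
- mark (a point): point on the red stripe (100 x 10 mm, on the board, from 45 to 145 mm from the cam's axis along the jig's -x) right under the knob's axis when the cam is at its highest lift.
- block: loose green pressing block 120 x 31 x 18 mm between the cam and strip_c, held between two end guides; the cam pushes it along the jig's +y. Origin: middle of its underside, at y = -84 mm in the jig's frame at the start.
- fence: aluminium fence 160 x 20 x 26 mm standing on the board, carried on springs: backs off along the jig's +y by up to 12 mm (about 6 mm at the cam's highest lift). Origin: on its face towards the strips, at board height; at rest at y = +65 mm in the jig's frame.
- strip_a: light wooden strip 160 x 40 x 18 mm lying on the board along the jig's x, next to the fence; origin: middle of its underside. The gaps between the strips are 0.5 to 7 mm at the start and close when squeezed.
- strip_b: dark wooden strip, same size, in the middle.
- strip_c: medium-brown wooden strip, same size, next to the green block.
- glue_a: red glue stick, 27 mm across, 88 mm tall, standing on the jig board's near left corner (bystander); origin: middle of its underside.
- offcut: wooden offcut 30 x 45 x 18 mm lying on the jig board's near edge (bystander); origin: middle of its underside.
- glue_b: red glue stick with black cap, 27 mm across, 88 mm tall, standing on the bench to the right (bystander); origin: middle of its underside.
- pliers: pliers with red and black grips, 165 mm long, lying on the bench to the right (bystander); origin: on the bench, between the grips.
- tray: open wooden tray 160 x 220 x 50 mm on the bench to the left (bystander); origin: middle of its underside.
- mallet: hammer lying on the bench to the right (bystander); origin about its middle.
- tape: yellow ring (empty roll), 90 mm across, 25 mm high, on the bench to the left (bystander); origin: middle of its underside.
Mind the look-alikes: they are no part of the job. Leave any purple look-alike of the strip_c alone.

How it is judged:
By the outcome, as a careful person would: the job done as asked, in the order asked, and still so for the second after the job is handed in, while the arm keeps its last pose, push and grip.
It also fails if it takes over 59 s, if anything falls off the work surface, if the arm or the gripper's body presses on something with over 40 N, if the wrist force passes 120 N, or if a joint passes its speed limit or range.

ROBOT

A 6-joint arm with a two-finger parallel gripper is mounted at the origin on the work surface. World frame = base frame: x ahead of the robot, y to its left, z up, the work surface at z = 0. Lengths are in m, angles in degrees, forces in N, time in s.
With the tool pointing down it reaches from about 0.35 to 0.875 m from the base axis. Payload 4.2 kg.
Tool frame: the origin (TCP) lies on the front face of the gripper's body, between the roots of the fingers; the fingertips stand 70 mm ahead of it and the grasp point (between the pads) lies 51 mm ahead of it; z points along the fingers, y is the line along which they close (so a half turn about z gives the same grasp; the last joint's range is limited). The gripper opens to 87 mm and grips with 3 to 60 N. Pads are 19 mm wide; open, the fingers measure 117 mm over their backs; the gripper's body (75 mm by 190 mm) begins 51 mm behind the grasp point.
Start: joints at [84.374, 22.042, 0.453, 0, -68.411, -14.817], TCP at [0.218, 0.586, 0.292] pointing down, gripper open.
Joint ranges: [-179.83, 179.83], [-69.29, 118.12], [-61.27, 80.66], [-181.25, 117.63], [-171.15, -9.14], [-177.46, 177.46]. Speed limits (degrees/s): [159.86, 159.86, 180, 180, 180, 180].

INTERFACE

Orientations are given as a 3x3 rotation matrix whose columns are the frame's x, y, z axes.
In Python, from station import r gives the robot as it stands.
- The arm moves only by the shell command python3 -m pendant 'ROWS' [OPENING]. ROWS is JSON, a list of rows, each a list of 2 entries, a list of its own where there are three numbers: the shift along the tool's x, y, z in mm, then the turn, a rotation vector about the tool's x, y, z in rad. A call has 1 to 10 rows; each row is the pose to reach, as a shift and turn from the pose commanded when the call began, along the tool's axes at that moment; what a row does not reach only later rows make up. A row lasts 1/10 s, in which the tool goes at most 50 mm and 8.59 degrees, less where a joint would pass 70% of its speed; a pose out of reach is approached as far as the arm can. A call with a gripper value outside its range is refused whole. OPENING is the opening, from 0 (shut) to 1 (fully open), set as the call begins (- or left out, the last holds). The fingers move at their own pace and stop on an object; the grip force is fixed at half the most. Time passes only in rows, so rows that repeat a pose let the fingers close. It gives the time, the measured TCP pose, the force, the opening and the grip force at its end, in the units of the state.
- r.sense(): the state, without advancing time (a new reading comes with each control period).
- r.capture(name): name is "side" or "top" or "wrist"; returns a dict with "frame" (480x640x3 uint8, red, green, blue), "vertical_fov" (degrees; the focal length in pixels is half the picture's height over the tangent of half this angle, whatever the lens; pixels are square), "cx", "cy" (the principal point, pixels), "rvec" (rotation vector, rad) and "tvec" (3), from world to camera coordinates, as OpenCV has them. Camera axes: x right, y down, z forward; pixel columns grow to the right and rows downward; lengths in m; the calibration is good to about 2 mm. A picture is of the moment at which its call begins. There is no depth.
- r.finish_job(): hands the job in; it is judged then, once.
The state is a dict: "time_s": time; "joints": joint angles; "joint_velocities": joint speeds; "effort": joint torques, N m; "tcp_pos": TCP position; "ee_rot": TCP orientation; "wrist_force": force on the tool from outside, world axes, zero at the start; "moment": the same for the moment, N m; "gripper_width": opening from 0.0 (shut) to 1.0 (fully open); "gripper_force": force on a finger pad.
Only numpy, scipy, OpenCV 4.12 (cv2) and the standard library are available. Lean on these libraries where they do the work, as an engineer would, in place of code of your own. Each camera call takes 0.05 s, during which the arm holds its last target. There are 200 camera calls.

## Working session

There is one attempt and no reset: what is moved stays moved. The work goes in short steps, Python scripts to look and compute and a shell command to move; the robot and the scene stay as the last step left them, time stands still between calls to the robot, and variables do not carry over. Pictures are saved under pics/ and viewed, at most 10 in all, crops included, and the job is handed in when it is done.

```bash
mkdir -p pics; ls
python3 - <<'E'
from station import r
import cv2,json,numpy as np
for n in ["top","side"]:
    c=r.capture(n); cv2.imwrite(f"pics/{n}0.png",c["frame"][:,:,::-1])
    np.savez(f"pics/{n}0.npz",**{k:np.array(v) for k,v in c.items() if k!="frame"})
    print(n,c["vertical_fov"],c["cx"],c["cy"],c["rvec"],c["tvec"])
s=r.sense();print(s)
E
```

```text
pics
top 47.92532223608169 328.3913944838774 240.20871507008638 [ 2.11759693 -2.17293852  0.14435027] [-0.01241174  0.48960792  1.61880012]
side 48.69579655534101 323.2660439474535 243.58498483321085 [ 2.18086668 -0.69106422  0.33086546] [-0.39153158  0.23560262  1.07177418]
{'time_s': 0.1, 'joints': array([ 8.43747915e+01,  2.20861501e+01,  3.87296505e-01, -2.38551777e-02,
       -6.84119984e+01, -1.48152002e+01]), 'joint_velocities': array([-0.04485943, -0.20408072,  0.19024031,  0.08372706,  0.02031426,
        0.00202035]), 'effort': array([-4.24536547e-04, -3.91689849e+01,  1.87935001e+01,  4.23182622e+00,
        1.34674300e-02, -7.40727705e-05]), 'tcp_pos': array([0.21812722, 0.58526858, 0.29127268]), 'ee_rot': array([[ 9.36982315e-01, -3.49376317e-01, -5.74922405e-04],
       [-3.49376769e-01, -9.36980422e-01, -1.88743664e-03],
       [ 1.20734624e-04,  1.96935928e-03, -9.99998054e-01]]), 'wrist_force': array([-1.16926168, -0.93076819,  0.18984256]), 'moment': array([-0.00276844, -0.01585651, -0.01801692]), 'gripper_force': 0.0, 'gripper_width': 0.9981830493188772}
```

View pics/top0.png

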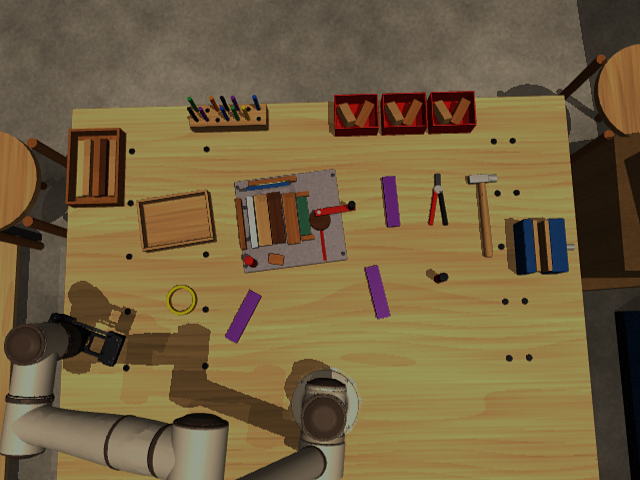

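View pics/side0.png

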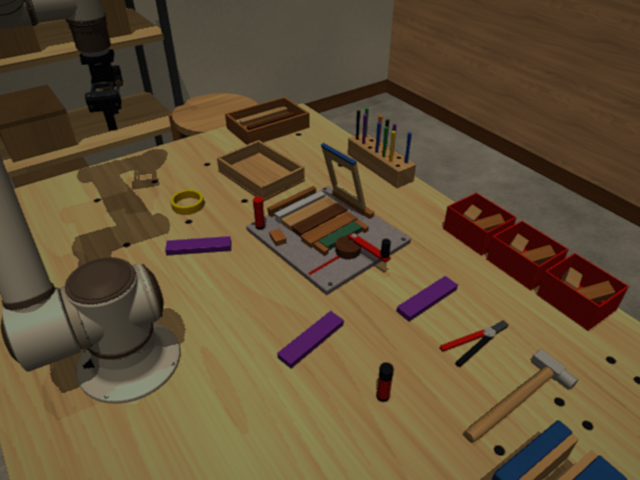

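The top view shows the jig at about (235-345, 170-272), the leaf with its blue edge at about (270,184), the knob at (351,206) and the red stripe at (323,243). The side view has the blue edge at (338,154) and the knob at (386,246). The purple look-alikes lie off the jig. I'll enlarge both.

Run:
```python
import cv2,numpy as np
a=cv2.imread("pics/top0.png")[160:280,225:365]; b=cv2.imread("pics/side0.png")[135:295,235:425]
a=cv2.resize(a,None,fx=5,fy=5,interpolation=cv2.INTER_CUBIC); cv2.imwrite("pics/topc.png",np.clip(a*1.5,0,255))
b=cv2.resize(b,None,fx=3.75,fy=3.75,interpolation=cv2.INTER_CUBIC); cv2.imwrite("pics/sidec.png",np.clip(b*1.5,0,255))
```

```text
[ WARN:0@0.058] global loadsave.cpp:1063 imwrite_ Unsupported depth image for selected encoder is fallbacked to CV_8U.
```

View pics/topc.png

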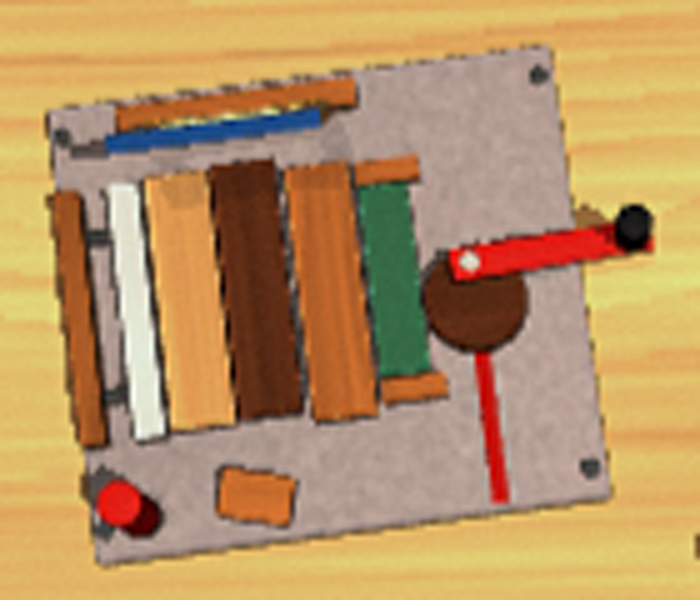

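View pics/sidec.png

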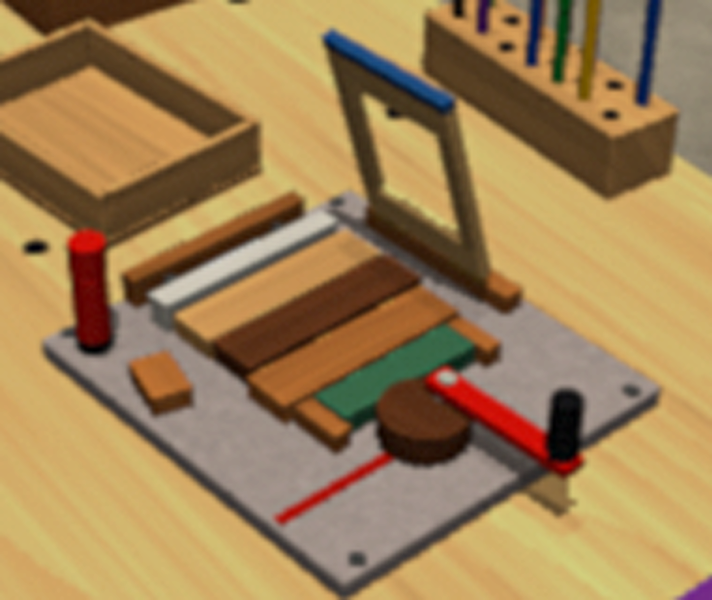

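The crops agree. Top crop: board corners at (551,47), (47,110), (97,566), (610,495), pivot dot (470,261), knob top (634,226), blue edge from (106,145) to (321,120). Side crop: knob top (567,397), dot (447,377), blue edge from (330,38) to (450,104). The strips are the light, dark and brown ones on the jig (top crop x 145-380), while the purple ones are off it and will be left alone.

```bash
cat > h.py <<'E'
import numpy as np,cv2
from scipy.spatial.transform import Rotation as R
from scipy.optimize import least_squares
def cam(c):
    f=240/np.tan(np.radians(float(c["vertical_fov"]))/2)
    return np.array([[f,0,float(c["cx"])],[0,f,float(c["cy"])],[0,0,1]]),np.array(c["rvec"],float),np.array(c["tvec"],float)
def P(c):
    K,rv,t=cam(c); return K@np.c_[cv2.Rodrigues(rv)[0],t]
def proj(c,X):
    K,rv,t=cam(c); return cv2.projectPoints(np.atleast_2d(np.array(X,float)),rv,t,K,None)[0][:,0]
def tri(c1,p1,c2,p2):
    X=cv2.triangulatePoints(P(c1),P(c2),np.array(p1,float).reshape(2,1),np.array(p2,float).reshape(2,1))[:,0]; return X[:3]/X[3]
def jig(q,X): # q=x,y,yaw ; X jig mm -> world m
    c,s=np.cos(q[2]),np.sin(q[2]); X=np.atleast_2d(np.array(X,float))/1000
    return np.c_[q[0]+c*X[:,0]-s*X[:,1],q[1]+s*X[:,0]+c*X[:,1],X[:,2]]
E
python3 - <<'E'
from h import *
T=dict(np.load("pics/top0.npz"));S=dict(np.load("pics/side0.npz"))
t=lambda u,v:((u+.5)/5-.5+225,(v+.5)/5-.5+160)
s=lambda u,v:((u+.5)/3.75-.5+235,(v+.5)/3.75-.5+135)
J=[[140,-200,18],[140,120,18],[-150,120,18],[-150,-200,18],[0,-132,56]]
tp=np.array([t(551,47),t(47,110),t(97,563),t(610,493),t(470,261)])
sp=np.array([s(659,395),s(45,345),s(345,587),s(447,377)]); Js=[J[0],J[2],J[3],J[4]]
f=lambda q:np.r_[(proj(T,jig(q,J))-tp).ravel(),(proj(S,jig(q,Js))-sp).ravel()]
o=least_squares(f,[.45,0,0]);q=o.x;print("jig",q,np.degrees(q[2]));print(o.fun.round(1))
for n,a,b in [("knobtop",t(634,224),s(567,397)),("dot",tp[4],sp[3]),("cornerNL",tp[2],sp[1]),("blueL",t(106,145),s(330,38)),("blueR",t(321,120),s(450,104))]:
    X=tri(T,a,S,b); c,sn=np.cos(q[2]),np.sin(q[2]); d=X[:2]-q[:2]
    print(n,X.round(4),"jig",(c*d[0]+sn*d[1]).round(4),(-sn*d[0]+c*d[1]).round(4))
np.save("q.npy",q)
E
```

```text
jig [0.55915602 0.13271096 0.10344457] 5.926937006085296
[ 0.3 -0.5  0.2 -0.2  0.   0.5  0.7  1.1  0.4  0.4  1.4 -2.2 -1.4 -1.5
 -0.2 -0.5  0.3  0.9]
knobtop [ 0.585  -0.0964  0.1024] jig 0.0021 -0.2305
dot [0.5733 0.0027 0.0579] jig 0.0007 -0.1308
cornerNL [0.4004 0.2374 0.011 ] jig -0.1471 0.1205
blueL [0.6178 0.2007 0.2006] jig 0.0653 0.0616
blueR [0.6271 0.0802 0.2057] jig 0.0621 -0.0592
```

Jig fit: x 0.559, y 0.133, yaw 5.9°. The knob top (z 102 mm), the dot (58 mm) and the leaf edge (z 203 mm, r 166 mm, angle about 1.29) all match the text. Next I work out the first approach, with closed fingers behind the leaf.

```bash
cat >> h.py <<'E'
def goto(xj,yj,ztcp,turn):
    """rows' shift(mm)/rotvec from now to TCP at jig xj,yj (mm), ztcp (mm); tool x=-jy,y=-jx turned +turn about tool z"""
    from station import r
    q=np.load("q.npy"); s=r.sense(); Rn=s["ee_rot"]; c,sn=np.cos(q[2]),np.sin(q[2])
    Rt=np.array([[sn,-c,0],[-c,-sn,0],[0,0,-1]])@R.from_rotvec([0,0,turn]).as_matrix()
    p=jig(q,[[xj,yj,ztcp]])[0]
    return (Rn.T@(p-s["tcp_pos"])*1000).round(1),R.from_matrix(Rn.T@Rt).as_rotvec().round(3)
E
python3 - <<'E'
from h import *
print(goto(107,0,330,0))
for a in [1.29,1.1,.9,.7,.5,.3,.15,.05,0]:
    r=155+10*(1-a/1.29); print(a,round(110-r*np.cos(a)+5*np.sin(a)+15,1),round(43+r*np.sin(a)+5*np.cos(a)+70,1))
E
```

```text
(array([573.5, 257.4, -38.2]), array([ 2.00e-03, -1.00e-03,  1.11e+00]))
1.29 86.9 263.3
1.1 58.5 254.7
0.9 30.7 239.9
0.7 6.2 219.6
0.5 -14.0 194.6
0.3 -28.9 165.9
0.15 -36.3 142.4
0.05 -39.2 126.2
0 -40.0 118.0
```

```bash
python3 -m pendant '[[[40,15,-30],[0,0,0.1]],[[80,35,-38],[0,0,0.2]],[[120,55,-38],[0,0,0.3]],[[160,75,-38],[0,0,0.4]],[[200,90,-38],[0,0,0.5]],[[240,110,-38],[0,0,0.6]],[[280,125,-38],[0,0,0.7]],[[320,145,-38],[0,0,0.8]],[[350,160,-38],[0,0,0.9]],[[380,170,-38],[0,0,1.0]]]' 0; python3 -c "
from h import *;print(goto(107,0,330,0))"
```

```text
time_s: 1.1
tcp_pos: [0.5157, 0.2918, 0.3299]
ee_rot: [[0.207, -0.978, -0.001], [-0.978, -0.207, -0.001], [0.0, 0.001, -1.0]]
wrist_force: [0.1, 0.9, 0.3]
gripper_width: 0.174
gripper_force: 0.0
(array([ 175.9, -116. ,   -0.2]), array([ 0.001, -0.   ,  0.105]))
```

```bash
python3 -m pendant '[[[30,-20,0],[0,0,0.03]],[[60,-40,0],[0,0,0.06]],[[95,-62,0],[0,0,0.1]],[[130,-85,0],[0,0,0.1]],[[160,-105,0],[0,0,0.1]],[[175,-115,0],[0,0,0.1]],[[175,-115,0],[0,0,0.1]],[[175,-115,0],[0,0,0.1]]]'
python3 - <<'E'
from h import *
from station import r
print(goto(107,0,263,0))
T=r.capture("top");S=r.capture("side")
a=cv2.resize(T["frame"][150:290,215:375],(400,350),interpolation=2);b=cv2.resize(S["frame"][80:255,225:425],(400,350),interpolation=2)
im=np.hstack([a,b])[:,:,::-1];cv2.imwrite("pics/c1.png",np.clip(im*1.5,0,255).astype(np.uint8))
E
```

```text
time_s: 1.9
tcp_pos: [0.6642, 0.1472, 0.3296]
ee_rot: [[0.113, -0.994, -0.001], [-0.994, -0.113, -0.0], [-0.0, 0.001, -1.0]]
wrist_force: [0.5, 0.2, 0.6]
gripper_width: 0.002
gripper_force: 0.0
(array([ 3.6, -1.1, 66.6]), array([0.001, 0.   , 0.01 ]))
```

View pics/c1.png

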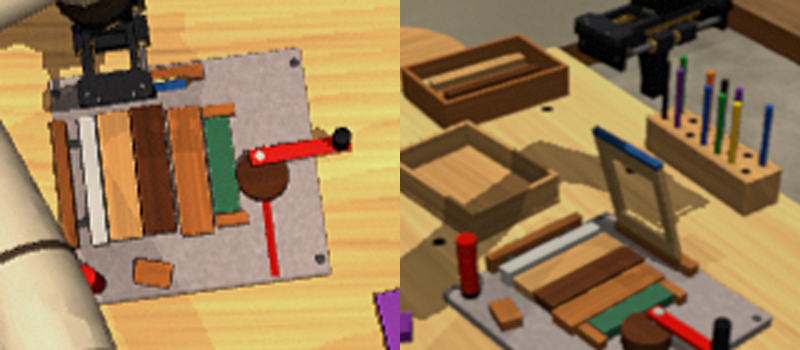

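The closed fingers (side crop about (655,75)) stand above and behind the blue edge (628,148), with the leaf untouched. I go down behind it and then sweep.

```bash
python3 -m pendant '[[[4,-1,35],[0,0,0.01]],[[4,-1,67],[0,0,0.01]],[[4,-1,67],[0,0,0.01]],[[4,-1,67],[0,0,0.01]]]'; python3 -m pendant '[[[0,10,0],[0,0,0]],[[0,20,0],[0,0,0]],[[0,28,2],[0,0,0]],[[0,36,5],[0,0,0]],[[0,44,7],[0,0,0]],[[0,52,10],[0,0,0]],[[0,60,14],[0,0,0]],[[0,68,18],[0,0,0]],[[0,76,23],[0,0,0]],[[0,76,23],[0,0,0]]]'; python3 -c "
from h import *;print(goto(31,0,240,0))"
```

```text
time_s: 2.4
tcp_pos: [0.6658, 0.144, 0.2641]
ee_rot: [[0.106, -0.994, 0.0], [-0.994, -0.106, -0.001], [0.001, -0.0, -1.0]]
wrist_force: [0.5, 0.3, 0.8]
gripper_width: 0.003
gripper_force: 0.0
time_s: 3.4
tcp_pos: [0.5886, 0.1349, 0.239]
ee_rot: [[0.104, -0.995, -0.004], [-0.995, -0.104, -0.001], [0.001, 0.004, -1.0]]
wrist_force: [-0.4, 0.4, -0.0]
gripper_width: 0.002
gripper_force: 0.0
(array([-0.9, -1.5, -1. ]), array([ 0.004, -0.001,  0.001]))
```

Run:
```python
from station import r
import cv2,numpy as np
S=r.capture("side");b=cv2.resize(S["frame"][80:290,225:425],(600,630)[:2],interpolation=2)[:600]
cv2.imwrite("pics/c2.png",np.clip(b[:,:,::-1]*1.5,0,255).astype(np.uint8))
```

```text
(no output)
```

View pics/c2.png

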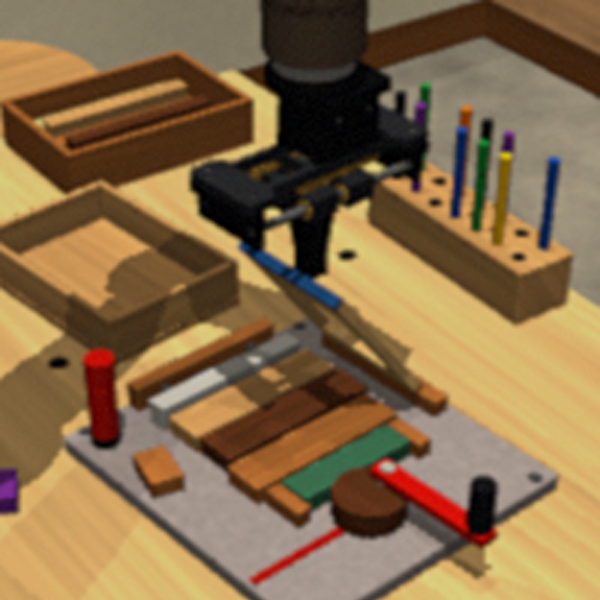

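The leaf follows: the blue edge is at (290,275) with the fingertip right behind it (310,270), at about 0.9 rad. I continue down the arc.

```bash
python3 -m pendant '[[[0,12,9],[0,0,0]],[[0,25,20],[0,0,0]],[[0,36,33],[0,0,0]],[[0,45,45],[0,0,0]],[[0,53,59],[0,0,0]],[[0,60,74],[0,0,0]],[[0,64,86],[0,0,0]],[[0,67,98],[0,0,0]],[[0,70,108],[0,0,0]],[[0,70,114],[0,0,0]]]';  python3 -m pendant '[[[0,0,2],[0,0,0]],[[0,0,4],[0,0,0]],[[0,0,6],[0,0,0]],[[0,0,8],[0,0,0]],[[0,0,8],[0,0,0]]]'; python3 -c "
from h import *;print(goto(-40,0,118,0))"
```

```text
time_s: 4.45
tcp_pos: [0.5202, 0.1277, 0.1254]
ee_rot: [[0.104, -0.995, -0.002], [-0.995, -0.104, -0.001], [0.001, 0.002, -1.0]]
wrist_force: [-0.6, 0.2, 1.3]
gripper_width: 0.002
gripper_force: 0.4
time_s: 4.95
tcp_pos: [0.5209, 0.128, 0.1182]
ee_rot: [[0.104, -0.995, 0.0], [-0.995, -0.104, 0.0], [-0.0, -0.0, -1.0]]
wrist_force: [-0.6, 0.9, 0.2]
gripper_width: 0.006
gripper_force: 0.0
(array([-0.7,  1.4,  0.2]), array([-0.   ,  0.   ,  0.001]))
```

Press gently until the stop shows in the force.

```bash
python3 -m pendant '[[[0,0,1],[0,0,0]],[[0,0,2],[0,0,0]],[[0,0,2],[0,0,0]]]'; python3 -m pendant '[[[0,0,1],[0,0,0]],[[0,0,2],[0,0,0]],[[0,0,2],[0,0,0]]]'
```

```text
time_s: 5.25
tcp_pos: [0.5209, 0.1281, 0.118]
ee_rot: [[0.105, -0.995, 0.001], [-0.995, -0.105, -0.0], [0.0, -0.001, -1.0]]
wrist_force: [-4.2, -1.2, 10.6]
gripper_width: 0.007
gripper_force: 5.3
time_s: 5.55
tcp_pos: [0.521, 0.1281, 0.1178]
ee_rot: [[0.105, -0.994, 0.001], [-0.994, -0.105, -0.0], [0.0, -0.001, -1.0]]
wrist_force: [-7.4, -1.0, 22.0]
gripper_width: 0.008
gripper_force: 11.0
```

The force rises with no further travel at z 118 mm, so the leaf is on its stop. Lift off and go above the knob.

```bash
python3 -m pendant '[[[0,0,-20],[0,0,0]],[[0,0,-55],[0,0,0]],[[0,0,-90],[0,0,0]],[[40,-8,-90],[0,0,0]],[[80,-16,-90],[0,0,0]],[[120,-24,-90],[0,0,0]],[[160,-32,-90],[0,0,0]],[[200,-38,-90],[0,0,0]],[[228,-42,-90],[0,0,0]],[[231,-42,-90],[0,0,0]]]' 0.7;  python3 -m pendant '[[[0,0,0],[0,0,0]],[[0,0,0],[0,0,0]],[[0,0,0],[0,0,0]]]'
python3 - <<'E'
from h import *
from station import r
print(goto(1,-231,129,0))
W=r.capture("wrist");T=r.capture("top");S=r.capture("side")
np.savez("pics/w.npz",**{k:np.array(v) for k,v in W.items() if k!="frame"})
q=np.load("q.npy")
print("knobtop expected px",proj(W,jig(q,[[0,-232,101],[1.5,-231,101]])))
a=W["frame"];a=cv2.resize(a,(400,300));b=cv2.resize(S["frame"][115:290,225:425],(400,350),interpolation=2);c=cv2.resize(T["frame"][150:290,215:375],(400,350),interpolation=2)
im=np.zeros((600,800,3),np.uint8);im[:300,:400]=a;im[:350,400:]=b;im[300:,:400]=c[:300]
cv2.imwrite("pics/c3.png",np.clip(im[:,:,::-1]*1.5,0,255).astype(np.uint8))
E
```

```text
time_s: 6.55
tcp_pos: [0.5869, -0.1003, 0.2039]
ee_rot: [[0.1, -0.995, 0.0], [-0.995, -0.1, -0.0], [0.0, -0.0, -1.0]]
wrist_force: [-1.2, 0.7, -0.8]
gripper_width: 0.687
gripper_force: 0.0
time_s: 6.85
tcp_pos: [0.5864, -0.0963, 0.2044]
ee_rot: [[0.105, -0.994, 0.0], [-0.994, -0.105, 0.0], [-0.0, -0.0, -1.0]]
wrist_force: [0.1, -0.3, -0.4]
gripper_width: 0.696
gripper_force: 0.0
(array([ 0.4,  2.4, 75.4]), array([-0.   ,  0.   ,  0.002]))
knobtop expected px [[322.48039496 267.91988343]
 [320.05907859 269.41181964]]
```

View pics/c3.png

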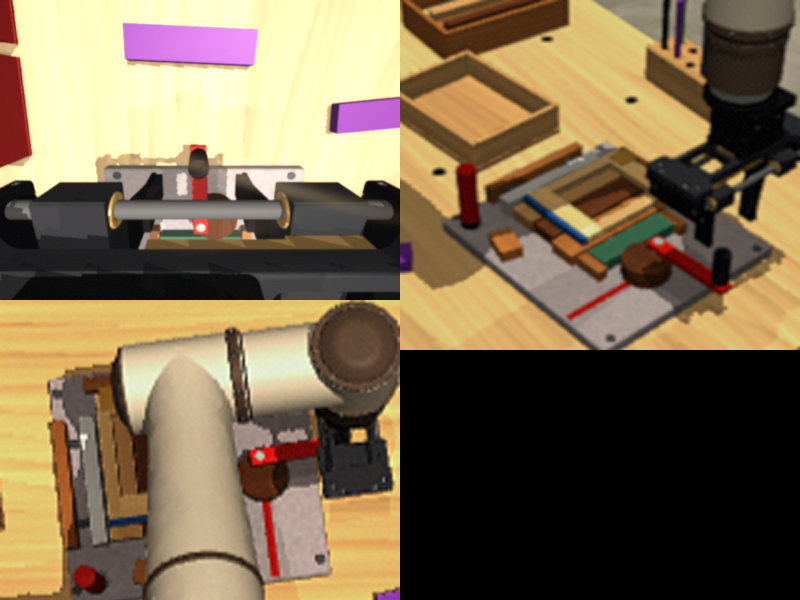

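Side panel: the leaf lies flat (blue edge from (525,200) to (580,240)). Wrist panel: the knob top at (198,168) is full-frame (317,269), against the predicted (321,269), so it sits midway between the fingers within 2-3 mm. I descend and grip.

```bash
python3 -m pendant '[[[0,1,25],[0,0,0]],[[0,1,50],[0,0,0]],[[0,1,65],[0,0,0]],[[0,1,73],[0,0,0]],[[0,1,73],[0,0,0]],[[0,1,73],[0,0,0]]]'; python3 -m pendant '[[[0,0,0],[0,0,0]],[[0,0,0],[0,0,0]],[[0,0,0],[0,0,0]],[[0,0,0],[0,0,0]],[[0,0,0],[0,0,0]],[[0,0,0],[0,0,0]],[[0,0,0],[0,0,0]],[[0,0,0],[0,0,0]]]' 0
python3 - <<'E'
from h import *
from station import r
q=np.load("q.npy");s=r.sense();c,n=np.cos(q[2]),np.sin(q[2]);d=s["tcp_pos"][:2]-q[:2]
print("jig",(c*d[0]+n*d[1])*1e3,(-n*d[0]+c*d[1])*1e3,s["joints"].round(1))
E
```

```text
time_s: 7.6
tcp_pos: [0.5861, -0.0973, 0.132]
ee_rot: [[0.104, -0.995, 0.001], [-0.995, -0.104, -0.0], [0.0, -0.001, -1.0]]
wrist_force: [0.2, 0.1, -0.1]
gripper_width: 0.7
gripper_force: 0.0
time_s: 8.4
tcp_pos: [0.5858, -0.0975, 0.1314]
ee_rot: [[0.104, -0.995, 0.001], [-0.995, -0.104, -0.0], [0.0, -0.001, -1.0]]
wrist_force: [1.2, -0.2, -0.3]
gripper_width: 0.242
gripper_force: 30.0
jig 2.749103251324277 -231.77554423253335 [  6.2  28.1 -15.5   0.  -46.4  -0.2]
```

The gripper holds the knob (0.242 × 87 mm = 21 mm wide). Swing the first half of the arc: shift 100(cos φ−1, sin φ), turn φ.

```bash
python3 -m pendant '[[[-0.5,10,0],[0,0,0.1]],[[-2,19.9,0],[0,0,0.2]],[[-4.5,29.6,0],[0,0,0.3]],[[-7.9,38.9,0],[0,0,0.4]],[[-12.2,47.9,0],[0,0,0.5]],[[-17.5,56.5,0],[0,0,0.6]],[[-23.5,64.4,0],[0,0,0.7]],[[-30.3,71.7,0],[0,0,0.8]],[[-30.3,71.7,0],[0,0,0.8]],[[-30.3,71.7,0],[0,0,0.8]]]'; python3 -c "
for i in range(1,9):
    import math;p=i/10
    print(p,round(100*(math.cos(p)-1),1),round(100*math.sin(p),1))"
```

```text
time_s: 9.4
tcp_pos: [0.5101, -0.0758, 0.1313]
ee_rot: [[-0.639, -0.769, -0.003], [-0.769, 0.639, -0.001], [0.003, 0.001, -1.0]]
wrist_force: [-1.8, -6.2, 1.3]
gripper_width: 0.24
gripper_force: 30.0
0.1 -0.5 10.0
0.2 -2.0 19.9
0.3 -4.5 29.6
0.4 -7.9 38.9
0.5 -12.2 47.9
0.6 -17.5 56.5
0.7 -23.5 64.4
0.8 -30.3 71.7
```

```bash
python3 -m pendant '[[[-0.5,10,0],[0,0,0.1]],[[-2,19.9,0],[0,0,0.2]],[[-4.5,29.6,0],[0,0,0.3]],[[-7.9,38.9,0],[0,0,0.4]],[[-12.2,47.9,0],[0,0,0.5]],[[-17.5,56.5,0],[0,0,0.6]],[[-23.5,64.4,0],[0,0,0.7]],[[-30.3,71.7,0],[0,0,0.8]],[[-30.3,71.7,0],[0,0,0.8]],[[-30.3,71.7,0],[0,0,0.8]]]'
python3 - <<'E'
from h import *
from station import r
q=np.load("q.npy");s=r.sense();c,n=np.cos(q[2]),np.sin(q[2]);d=s["tcp_pos"][:2]-q[:2]
print("jig",(c*d[0]+n*d[1])*1e3,(-n*d[0]+c*d[1])*1e3,"F tool",s["ee_rot"].T@s["wrist_force"],s["moment"])
for nme in ("top","side","wrist"):
    C=r.capture(nme);f=C["frame"]
    np.savez(f"pics/e{nme}.npz",**{k:np.array(v) for k,v in C.items() if k!="frame"})
    cv2.imwrite(f"pics/e{nme}.png",f[:,:,::-1])
t=cv2.imread("pics/etop.png")[160:280,225:365];s=cv2.imread("pics/eside.png")[135:295,235:425]
im=np.zeros((600,800,3),np.uint8)
im[:343,:400]=cv2.resize(t,(400,343),interpolation=2);im[:337,400:]=cv2.resize(s,(400,337),interpolation=2)
w=cv2.imread("pics/ewrist.png");im[343:,:343]=cv2.resize(w,(343,257))
cv2.imwrite("pics/c4.png",np.clip(im*1.5,0,255).astype(np.uint8))
E
```

```text
time_s: 10.4
tcp_pos: [0.4729, -0.0065, 0.1313]
ee_rot: [[-0.997, -0.077, -0.007], [-0.077, 0.997, -0.002], [0.007, -0.002, -1.0]]
wrist_force: [-6.4, -3.5, 7.1]
gripper_width: 0.244
gripper_force: 30.0
jig -100.19752749489629 -129.5806327007817 F tool [ 6.66856936 -2.98711369 -7.00807205] [-0.7005183   1.58566378  0.07507998]
```

View pics/c4.png

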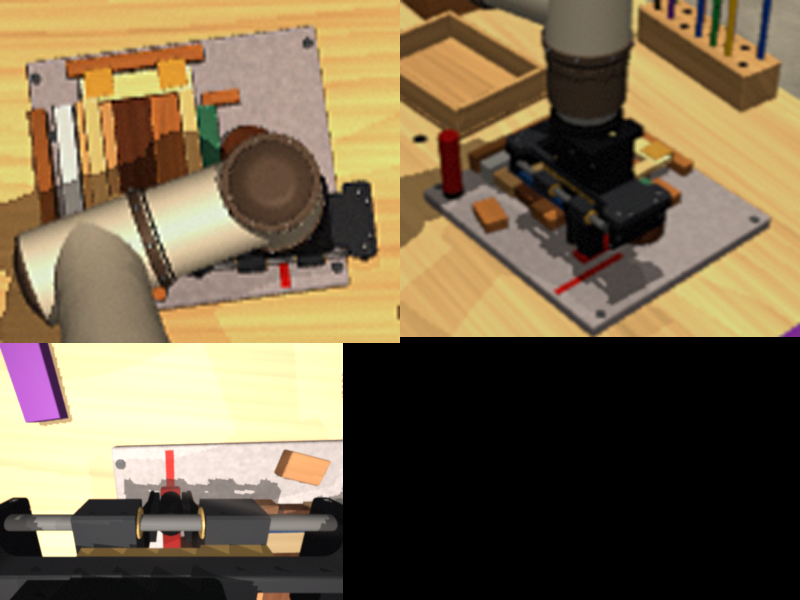

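The lever end is over the stripe, with the stripe visible in the wrist view at about (170,465) of the panel. The leaf is still flat and the bystanders are in place. I measure the stripe exactly in the wrist image, to compare it with the knob (the TCP).

Run:
```python
from h import *
from station import r
W=dict(np.load("pics/ewrist.npz"));im=cv2.imread("pics/ewrist.png").astype(int)
K,rv,t=cam(W);Rm=cv2.Rodrigues(rv)[0];C=-Rm.T@t;q=np.load("q.npy");c,n=np.cos(q[2]),np.sin(q[2])
def onz(u,v,z):
    d=Rm.T@np.linalg.inv(K)@[u,v,1];X=C+d*(z-C[2])/d[2];return X
tj=lambda X:(np.array([[c,n],[-n,c]])@(X[:2]-q[:2])*1e3).round(1)
s=r.sense();print("tcp jig",tj(s["tcp_pos"]))
pts=[]
for v in range(196,290,6):
    b,g,rd=im[v].T; m=np.where((rd>90)&(g<rd*.45)&(b<rd*.45))[0]; m=m[(m>270)&(m<370)]
    if len(m):
        z=.018 if v<262 else .056
        print(v,m.min(),m.max(),tj(onz(m.mean(),v,z)))
cr=im[180:330,240:400];cv2.imwrite("pics/c5.png",np.clip(cv2.resize(cr.astype(np.uint8),(640,600),interpolation=2)*1.4,0,255).astype(np.uint8))
```

```text
tcp jig [-100.2 -129.7]
202 309 322 [-143.3 -129.6]
208 310 322 [-139.5 -129.4]
214 310 322 [-135.7 -129.5]
220 310 323 [-131.9 -129.3]
226 310 323 [-128.  -129.4]
232 310 323 [-124.1 -129.5]
238 311 323 [-120.1 -129.3]
244 311 323 [-116.2 -129.4]
250 311 323 [-112.1 -129.5]
256 312 323 [-108.  -129.2]
262 319 322 [-117.7 -127.2]
274 301 334 [-110.9 -129.1]
280 301 334 [-107.5 -129.9]
```

View pics/c5.png

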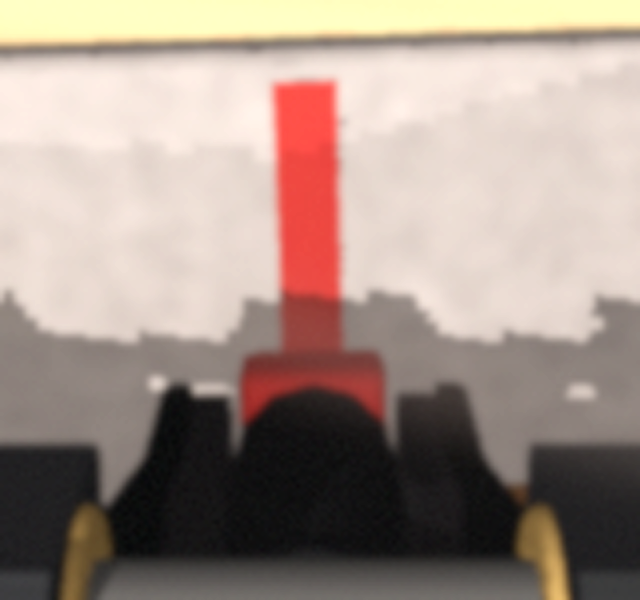

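In the enlarged crop the lever end (centre x ≈ 313) sits on the stripe (centre ≈ 311). Measured in jig coordinates, the stripe is at y −129.4, the lever at −129.5 and the grip at −129.7 mm: on the peak within half a millimetre. The grip holds, so I hand in.

```bash
python3 -c "
from station import r
s=r.sense();print(s['time_s'],s['tcp_pos'],s['gripper_force'],s['wrist_force']);print(r.finish_job())"
```

```text
10.55 [ 0.47289347 -0.00664478  0.1312549 ] 30.002364479005337 [-7.00668155 -2.45783476  7.61378978]
the job is handed in; nothing more can be done
None
```

The job is handed in at 10.6 s: the leaf was folded flat first, then the cam lever was swung to within about 0.5 mm of the red stripe and is still gripped there; no verdict was returned, and the strip gaps under the leaf were not measured.

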